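# Back the vial feed wheel off by one notch

## Robot

A 7-joint arm with a two-finger parallel gripper is mounted at the origin on a cart in front of the work surface, level with it; the furniture and walls round the work are solid. World frame = base frame: x ahead of the robot, y to its left, z up, the work surface at z = 0. Lengths are in m, angles in rad, forces in N, time in s.
With the tool pointing down it reaches from about 0.375 to 0.925 m from the base axis. Payload 3.1 kg.
Tool frame: the origin (TCP) lies at the very end of the fingers, on their centre line; the grasp point (between the pads) lies 19 mm behind it (arm.grasp_offset is the distance from the TCP to the grasp point, in m); y points along the fingers, z is the direction in which the jaws open and shut, and the axes are right-handed (so a half turn about y gives the same grasp; the last joint's range is limited). The gripper opens to 85 mm and grips with 20 to 120 N. Pads are 22 mm wide; open, the fingers measure 114 mm over their backs; the gripper's body (76 mm by 85 mm) begins 54 mm behind the grasp point. The pads swing forward as they close: fully open they stand 13 mm farther back than shut.
Start: joints at [1.124, 0.383, 0.044, 1.598, -0.018, 1.161, -0.05], TCP at [0.222, -0.611, 0.231] pointing down, gripper open.
Joint ranges: [-2.61, 2.61], [-0.41, 2.15], [-1.48, 1.57], [0, 2.5], [-1.57, 4.71], [0.05, 1.97], [-2.85, 2.85]. Speed limits (rad/s): [2.79, 2.79, 3.14, 3.14, 3.14, 3.14, 3.14].

## Interface

Orientations are given as a rotation vector (axis times angle).
In Python, from bench import sensors, cams, job, arm gives the robot as it stands. The module is installed in compiled form; this text tells all that it offers.
- The arm moves only by the shell command python3 -m crank 'ROWS' [FORCE]. ROWS is JSON, a list of rows, each a list of 7 numbers: the opening, from 0 (shut) to 1 (fully open), then the shift along the world's x, y, z in m, then the turn, a rotation vector about the world's x, y, z in degrees. A call has 1 to 5 rows; each row is the pose to reach, as a shift and turn from the pose commanded when the call began; what a row does not reach only later rows make up. A row lasts 1/10 s, in which the tool goes at most 50 mm and 8.59 degrees, less where a joint would pass 70% of its speed; a pose out of reach is approached as far as the arm can. A call with a gripper value outside its range is refused whole. The fingers move at their own pace and stop on an object; FORCE is the grip in N (left out, the last holds). Time passes only in rows, so rows that repeat a pose let the fingers close. It gives the time, the measured TCP pose, the force and the opening at its end, in the units of the state.
- sensors.sense(): the state, without advancing time (a new reading comes with each control period).
- cams.snapshot(name): name is "scene" or "top"; returns a dict with "pixels" (384x512x3 uint8, red, green, blue), "intrinsics" (3x3 intrinsics, pixels), "dist" ([k1, k2, p1, p2, k3] as OpenCV has them; the pictures are not rectified), "cam_to_world" (4x4, takes a point from camera to world coordinates). Camera axes: x right, y up, looking along -z (the intrinsics and any distortion apply to the point x, -y, -z); pixel columns grow to the right and rows downward; lengths in m; the calibration is good to about 2 mm. A picture is of the moment at which its call begins. There is no depth.
- job.finish_job(): hands the job in, once; it reports no verdict.
The state is a dict: "t": time; "joint_positions": joint angles; "qd": joint speeds; "joint_torque": joint torques, N m; "position": TCP position; "tcp_rot": TCP orientation; "wrist_force": force on the tool from outside, world axes, zero at the start; "moment": the same for the moment, N m; "finger_gap": finger opening in m.
Only numpy, scipy, OpenCV 4.12 (cv2) and the standard library are available. Lean on these libraries where they do the work, as an engineer would, in place of code of your own. Each camera call takes 0.05 s, during which the arm holds its last target. There are 200 camera calls.

## Task

The vial feed wheel has been advanced one notch too far. Lift its ratchet pawl with a fingertip and flip it over so that it stays up, push the wheel back (clockwise seen from above) by one notch, and tip the pawl down again so that the wheel ends locked: pawl fully down, the next tooth's upright face resting against it. Pick nothing up, leave the two vials standing in the wheel's pockets and leave the things around the feeder alone.

Things in the scene. Friction and masses are not known exactly. Their poses are not given: they have to be found in the camera images.
- feeder: The feeder's fixed stand: a round grey metal foot 176 mm across, 12 mm thick, fixed to the bench; origin under the wheel's axle on the bench, z up. A tongue 50 mm wide runs from the foot along the stand's own +x, out to 125 mm from the axle, and carries the pawl in a fork 31 mm wide.
- axle (a point): On the wheel's axis, 36 mm above the bench, top of the low hub (26 mm across). Wheel: 164 mm across, deck 26 mm above the bench; ten crown teeth on its rim, 64 to 81 mm from the axle, 36 degrees apart, each with an upright face 8 mm high at its clockwise end, sloping down counterclockwise over 24 degrees to 12 degrees of flat deck.
- wheel (a joint): Turn of the grey feed wheel about its vertical axle, rad; grows counterclockwise seen from above (forward), falls clockwise (back). Starts between 0.01 and 0.05; 0 is the starting notch with a tooth face against the pawl. One notch back is -0.628 (36 degrees). Light friction (about 1 N at the pin): it stays where it is left. With the pawl down it turns back only until a face stops hard on the pawl.
- pin_top (a point): Top centre of the wheel's push pin, a steel upright 12 mm thick and 50 mm high over the deck (top 76 mm above the bench), 48 mm from the axle; turns with the wheel. Push it sideways; nothing stands within 50 degrees of it on the wheel except the low hub.
- pawl (a joint): Angle of the steel ratchet pawl about its level hinge, rad: 0 = down with its nose between the teeth, 1.05 = flipped over outward against its stop. It swings up and away from the axle. Its weight (0.15 kg) makes it fall gently back down from below about 0.65 rad and outward onto its stop from above that, where it stays. The nose is clear of the teeth above 0.4 rad.
- pawl_hinge (a point): Middle of the pawl's hinge line, 98 mm from the axle along the stand's +x, 40 mm above the bench; the hinge line runs along the stand's y.
- thumb_top (a point): Middle of the top edge of the pawl's thumb plate (steel, 22 mm wide, 5 mm thick). Pawl down: upright, 74 mm from the axle, top 100 mm above the bench; push its upper 25 mm outward, away from the axle, to flip the pawl (lower, the rising nose, reaching 68 mm high, gets under the finger). Flipped: its edge is 40 mm outside the hinge, 91 mm above the bench; push it toward the axle to tip it down.
- nose_tip (a point): Lower end of the pawl's nose (8 mm wide), 27 mm above the bench when down. If let down after a turn back of less than one notch, it rides on the slope of the tooth just passed and the wheel can be pushed on back until the next face stops on it, exactly one notch back; after more than one notch it falls behind the wrong tooth.
- pocket_a (a point): Floor centre of one vial pocket on the wheel, 48 mm from the axle, 29 mm above the bench; a grey cup 34 mm across, 28 mm inside, 13 mm deep. It starts 75 degrees counterclockwise of the pawl.
- pocket_b (a point): The same for the other pocket, which starts 75 degrees clockwise of the pawl.
- vial_1: Loose glass vial with black cap, 25 mm across, 50 mm high, standing in one of the two pockets (top 79 mm above the bench); origin at its underside. To be left in it.
- vial_2: The same with a white cap, in the other pocket.
- stopper: Bystander: red rubber stopper, 32 mm across, 26 mm high, origin at its underside.
- weigh_bottle: Bystander: small glass weighing bottle, 38 mm across, 53 mm high, origin at its underside.
- dropper_bottle: Bystander: amber dropper bottle, 33 mm across, 106 mm high, origin at its underside.

How it is judged:
On the way, in this order (a step that is already met when the one before it is completed fails the run):
1. the pawl is lifted and flipped over, the wheel still in its starting notch (value of joint pawl above 0.9 rad and value of joint wheel between -0.1 and 0.25 rad), for 0.2 s.
2. with the pawl up the wheel has been pushed back past the tooth (value of joint pawl above 0.5 rad and value of joint wheel below -0.15 rad), for 0.2 s.
At the end, for the whole second after the job is handed in: The pawl is down (under 0.05 rad), the wheel at rest one notch back (between -0.69 and -0.55 rad: the tooth face within about 5 mm of the pawl), and both vials stand upright (within 0.3 rad), seated in the wheel's pockets (within 8 mm) (value of joint pawl below 0.05 rad and value of joint wheel between -0.69 and -0.55 rad and not (velocity of joint wheel above 0.03 rad/s) and not (velocity of joint wheel below -0.03 rad/s) and angle between each of vial_1, vial_2's own z axis and vertical below 0.3 rad and (distance between vial_1 and pocket_a below 0.008 m or distance between vial_1 and pocket_b below 0.008 m) and (distance between vial_2 and pocket_a below 0.008 m or distance between vial_2 and pocket_b below 0.008 m)); the robot touches nothing.
It fails at once if a vial is lifted out of its pocket (height (world z) of any of vial_1, vial_2 above 0.045 m).
It fails at once if a bystander is moved by more than 20 mm, or lifted (distance of any of stopper, weigh_bottle, dropper_bottle from where it was at the start of the episode above 0.02 m).
It also fails if it takes over 70 s, if anything falls off the work surface, if the arm or the gripper's body presses on something with over 40 N, if the wrist force passes 120 N, or if a joint passes its speed limit or range.

## Working session

There is one attempt and no reset: what is moved stays moved. The work goes in short steps, Python scripts to look and compute and a shell command to move; the robot and the scene stay as the last step left them, time stands still between calls to the robot, and variables do not carry over. Pictures are saved under pics/ and viewed, about 8 in all and at most 12, crops included, and the job is handed in when it is done.

```bash
mkdir -p pics
cat > h.py <<'E'
import numpy as np, cv2
from bench import sensors, cams, job, arm
def snap(n,f):
    s=cams.snapshot(n); cv2.imwrite(f'pics/{f}.png',s['pixels'][:,:,::-1]); np.savez(f'pics/{f}.npz',**{k:np.array(v) for k,v in s.items()}); return s
def load(f): return np.load(f'pics/{f}.npz')
def ray(s,uv):
    p=cv2.undistortPoints(np.array([[uv]],float),s['intrinsics'],s['dist'])[0,0]
    M=s['cam_to_world']; d=M[:3,:3]@np.array([p[0],-p[1],-1]); return M[:3,3],d
def atz(s,uv,z):
    o,d=ray(s,uv); return o+d*(z-o[2])/d[2]
def proj(s,P):
    M=s['cam_to_world']; c=(np.atleast_2d(P)-M[:3,3])@M[:3,:3]; c=c*[1,-1,-1]
    return cv2.projectPoints(c,np.zeros(3),np.zeros(3),s['intrinsics'],s['dist'])[0][:,0]
E
python3 - <<'E'
from h import *
a=snap('top','t0');b=snap('scene','s0')
for s in (a,b): print(np.array(s['cam_to_world']).round(3).tolist(), np.array(s['intrinsics']).round(0).tolist())
print(sensors.sense())
for f in('t0','s0'): cv2.imwrite(f'pics/{f}b.png',cv2.resize(cv2.imread(f'pics/{f}.png'),(800,600),interpolation=cv2.INTER_CUBIC))
E
```

```text
[[0.002, 0.981, -0.192, 0.327], [-1.0, -0.002, -0.022, -0.238], [-0.022, 0.192, 0.981, 1.027], [0.0, 0.0, 0.0, 1.0]] [[414.0, 0.0, 250.0], [0.0, 414.0, 187.0], [0.0, 0.0, 1.0]]
[[0.302, 0.708, -0.638, -0.415], [-0.953, 0.234, -0.191, -0.509], [0.014, 0.666, 0.746, 1.178], [0.0, 0.0, 0.0, 1.0]] [[498.0, 0.0, 269.0], [0.0, 498.0, 189.0], [0.0, 0.0, 1.0]]
{'t': 0.1, 'joint_positions': array([ 1.12417882,  0.38376145,  0.04384349,  1.59944929, -0.0178888 ,
        1.16124175, -0.04987662]), 'qd': array([-0.0002442 , -0.00054722,  0.00088033, -0.00186224, -0.00021679,
        0.00064221, -0.00086779]), 'joint_torque': array([ 2.59020104e-03, -4.34727287e+01,  1.02915421e+00, -2.50454772e+01,
        1.08288191e-02,  5.43236427e-03,  1.95027491e-05]), 'position': array([ 0.22184916, -0.61002781,  0.22999263]), 'tcp_rot': array([-0.35871722,  2.03441824, -2.02946399]), 'wrist_force': array([-0.46639231,  0.42804034, -0.53145955]), 'moment': array([ 0.02550691, -0.01824117, -0.05160381]), 'finger_gap': 0.08565170298625407}
```

View pics/t0b.png

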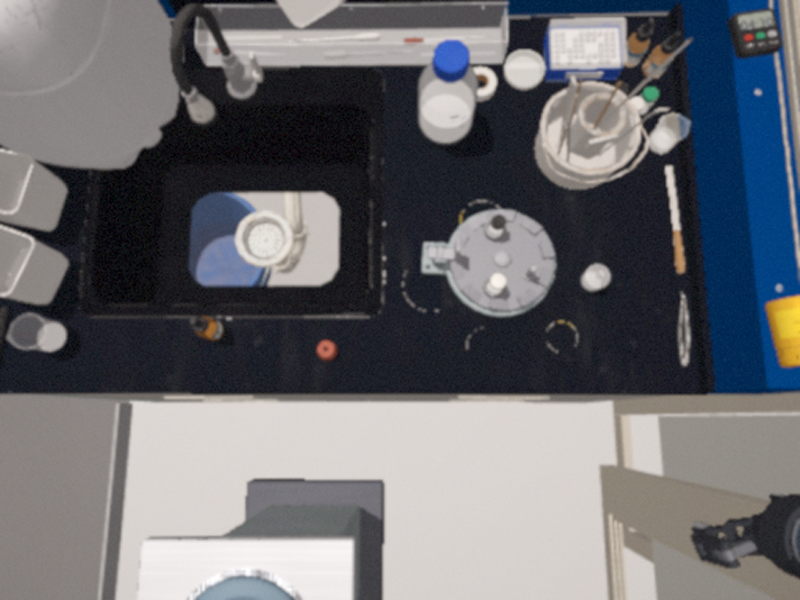

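View pics/s0b.png

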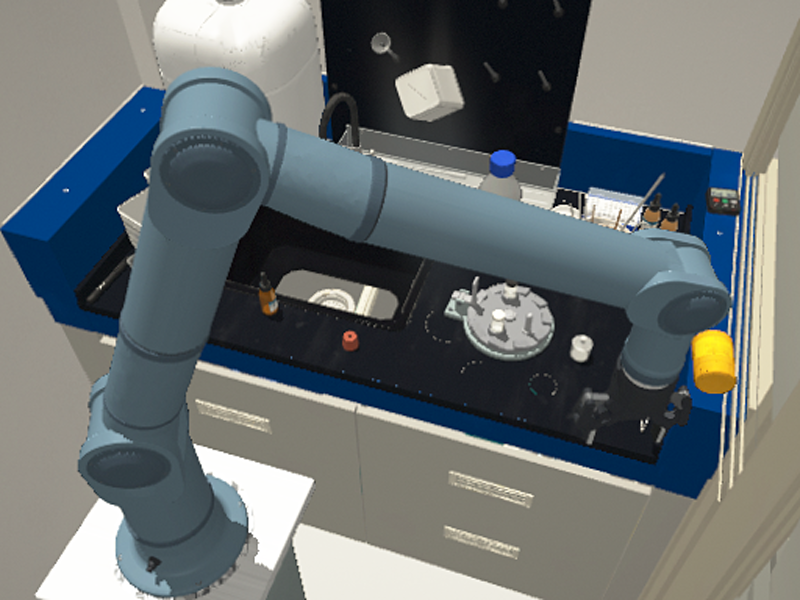

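The top view shows the feeder hub at about (500,258) of the 800x600 picture, with the tongue pointing left (+y), the pin to the right and the weigh bottle at (595,277). I'll enlarge it next.

Run:
```python
from h import *
a=cv2.imread('pics/t0.png')[120:210,255:400]; b=cv2.imread('pics/s0.png')[165:240,275:390]
A=cv2.resize(a,None,fx=5.5,fy=5.5,interpolation=cv2.INTER_CUBIC);cv2.imwrite('pics/t0c.png',A)
B=cv2.resize(b,None,fx=6.5,fy=6.5,interpolation=cv2.INTER_CUBIC);cv2.imwrite('pics/s0c.png',B)
```

```text
(no output)
```

View pics/t0c.png

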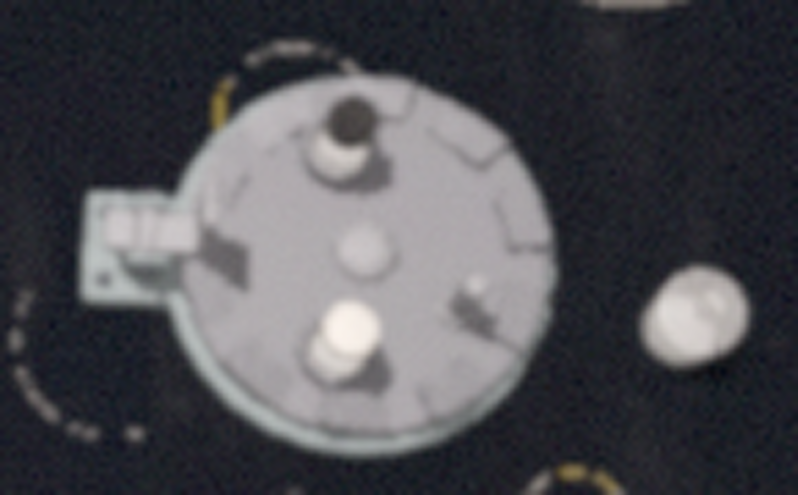

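View pics/s0c.png

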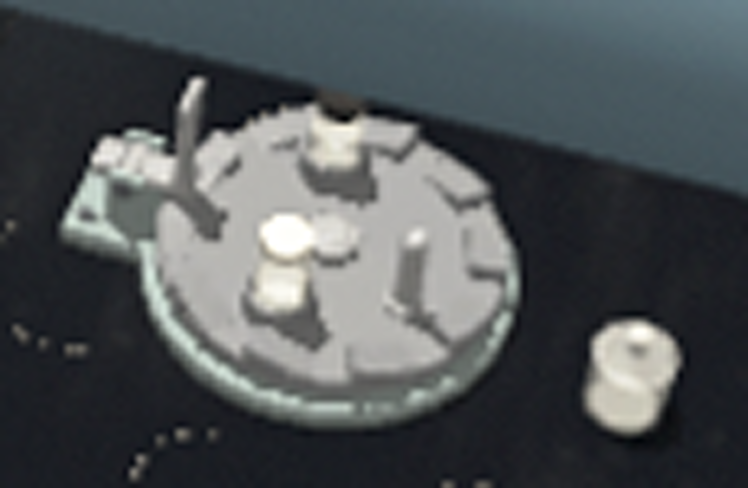

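Run:
```python
from h import *
t=load('t0');s=load('s0')
T=lambda u,v:(255+u/5.5-.4,120+v/5.5-.4); S=lambda u,v:(275+u/6.5-.4,165+v/6.5-.4)
ax=atz(t,T(367,250),.036); ax2=atz(s,S(335,238),.036)
print('axle',ax,ax2)
p=atz(t,T(478,283),.076);p2=atz(s,S(416,237),.076);print('pin',p,p2,np.linalg.norm((p-ax)[:2]),np.linalg.norm((p2-ax2)[:2]))
c1=atz(t,T(85,192),.012);c2=atz(t,T(80,302),.012);m=(c1+c2)/2;print('tongue',c1,c2,np.linalg.norm(c1-c2),m, np.linalg.norm((m-ax)[:2]))
th=atz(s,S(195,82),.1);print('thumb',th,np.linalg.norm((th-ax2)[:2]))
print('tht',atz(t,T(197,235),.1))
a=(ax+ax2)/2
for n,q in(('tongue',m),('thumb',th),('pin',(p+p2)/2)): print(n,np.degrees(np.arctan2(q[1]-a[1],q[0]-a[0])))
for n,z,uvt,uvs in(('black',.079,T(352,120),S(340,104)),('white',.079,T(350,325),S(288,235))):
  q=(atz(t,uvt,z)+atz(s,uvs,z))/2; print(n,atz(t,uvt,z),atz(s,uvs,z),np.degrees(np.arctan2(q[1]-a[1],q[0]-a[0])))
print('weigh',atz(t,T(705,305),.053),atz(s,S(637,345),.053))
print('stop',atz(t,(326/1.5625,350/1.5625),.026),'drop',atz(t,(208/1.5625,327/1.5625),.08))
from scipy.spatial.transform import Rotation as R
print(R.from_rotvec(sensors.sense()['tcp_rot']).as_matrix().round(3))
```

```text
axle [ 0.57570722 -0.39094604  0.036     ] [ 0.5681809 -0.3951856  0.036    ]
pin [ 0.55102789 -0.43130306  0.076     ] [ 0.54567227 -0.43344346  0.076     ] 0.04730494663477182 0.04438808641284183
tongue [ 0.60971505 -0.26623161  0.012     ] [ 0.55778432 -0.26359845  0.012     ] 0.051997436155573146 [ 0.58374969 -0.26491503  0.012     ] 0.1262873597282636
thumb [ 0.58433354 -0.31940343  0.1       ] 0.07748448698070763
tht [ 0.56642403 -0.31053467  0.1       ]
tongue 84.73660203470092
thumb 80.45262438154977
pin -120.97395643033808
black [ 0.62265873 -0.3796022   0.079     ] [ 0.61137684 -0.38304867  0.079     ] 14.59947603847947
white [ 0.53224459 -0.37618545  0.079     ] [ 0.52628422 -0.37912096  0.079     ] 160.14417530218577
weigh [ 0.54626874 -0.53292916  0.053     ] [ 0.53471406 -0.53822782  0.053     ]
stop [ 0.43195713 -0.11576899  0.026     ] drop [0.46067789 0.05320557 0.08      ]
[[-0.94  -0.001  0.342]
 [-0.342  0.002 -0.94 ]
 [ 0.    -1.    -0.002]]
```

```bash
python3 -m crank '[[0,0.032,0.024,0,0,0,-5],[0,0.066,0.05,0,0,0,-10],[0,0.1,0.075,0,0,0,-15],[0,0.134,0.1,0,0,0,-20],[0,0.168,0.125,0,0,0,-23.5]]'; python3 -m crank '[[0,0.034,0.026,-0.01,0,0,0],[0,0.07,0.05,-0.02,0,0,0],[0,0.108,0.076,-0.03,0,0,0],[0,0.144,0.102,-0.04,0,0,0],[0,0.182,0.13,-0.05,0,0,0]]';  python3 -m crank '[[0,0,0,-0.03,0,0,0],[0,0,0,-0.03,0,0,0]]'
python3 - <<'E'
from h import *
a=snap('top','t1');b=snap('scene','s1');st=sensors.sense();print(st['t'],st['position'],st['finger_gap'])
t=load('t1');s=load('s1');print(proj(t,st['position']),proj(s,st['position']))
A=cv2.resize(cv2.imread('pics/t1.png')[110:220,255:365],None,fx=3.6,fy=5,interpolation=3)
A=cv2.resize(cv2.imread('pics/t1.png')[110:220,265:365],(400,440),interpolation=3)
B=cv2.resize(cv2.imread('pics/s1.png')[140:250,270:370],(400,440),interpolation=3)
cv2.imwrite('pics/m1.png',np.hstack([A,B]))
E
```

```text
t: 0.6
position: [0.391, -0.4844, 0.2306]
tcp_rot: [-0.07, -2.189, 2.187]
wrist_force: [0.7, -1.7, -0.1]
finger_gap: 0.0123
t: 1.1
position: [0.5726, -0.3551, 0.1802]
tcp_rot: [-0.067, -2.189, 2.189]
wrist_force: [-0.2, -1.5, 1.0]
finger_gap: -0.0
t: 1.3
position: [0.5708, -0.3508, 0.1457]
tcp_rot: [-0.052, -2.195, 2.182]
wrist_force: [-0.7, 0.8, 0.0]
finger_gap: 0.0
1.4 [ 0.57049972 -0.35620671  0.14993563] -0.00039678094313563866
[[313.07151572 154.7017527 ]] [[316.99449274 171.58870037]]
```

View pics/m1.png

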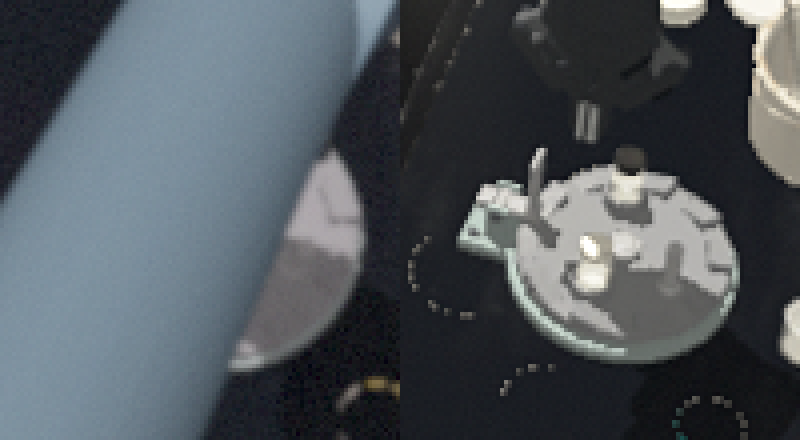

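The scene camera agrees with the TCP: the fingertip is at about (317,174) and was predicted at (317,171.6). The thumb's top edge is at mosaic (540,150). I'll lower the finger inside the thumb plate and start pushing.

```bash
python3 -m crank '[[0,0.003,0,-0.03,0,0,0],[0,0.003,0,-0.064,0,0,0],[0,0.003,0,-0.064,0,0,0]]'; python3 -m crank '[[0,0,0.008,0,0,0,0],[0,0,0.016,0,0,0,0],[0,0,0.024,0,0,0,0],[0,0,0.03,0,0,0,0],[0,0,0.036,0,0,0,0]]'
python3 - <<'E'
from h import *
b=snap('scene','s2');print(sensors.sense()['position'],sensors.sense()['wrist_force'])
cv2.imwrite('pics/s2c.png',cv2.resize(b['pixels'][150:240,270:370,::-1],(600,540),interpolation=3))
E
```

```text
t: 1.7
position: [0.5704, -0.3562, 0.0836]
tcp_rot: [-0.061, -2.188, 2.181]
wrist_force: [-1.3, -0.5, -0.6]
finger_gap: -0.0003
t: 2.2
position: [0.5761, -0.3193, 0.0887]
tcp_rot: [-0.069, -2.191, 2.193]
wrist_force: [0.1, -0.3, 1.1]
finger_gap: 0.0001
[ 0.57603969 -0.31759067  0.08812753] [-0.00958484  0.616984    0.1916055 ]
```

View pics/s2c.png

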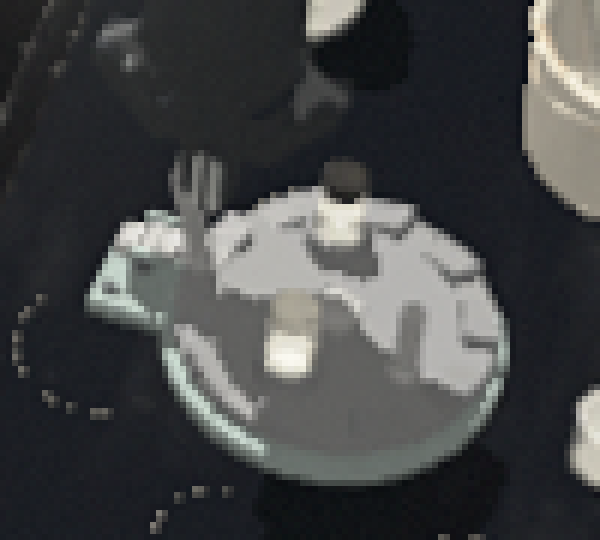

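The finger at (200,190) is against the thumb plate at (190,200), and the pawl has hardly moved. I'll continue outward.

```bash
python3 -m crank '[[0,0,0.006,0,0,0,0],[0,0,0.012,0,0,0,0],[0,0,0.018,0,0,0,0],[0,0,0.024,0,0,0,0],[0,0,0.03,0,0,0,0]]'; python3 -m crank '[[0,0,0.004,0,0,0,0],[0,0,0.007,0,0,0,0],[0,0,0.007,0,0,0,0]]'; python3 -m crank '[[0,0,-0.02,0.01,0,0,0],[0,0,-0.05,0.05,0,0,0],[0,0,-0.05,0.05,0,0,0]]';python3 - <<'E'
from h import *
b=snap('scene','s3')
cv2.imwrite('pics/s3c.png',cv2.resize(b['pixels'][150:240,270:370,::-1],(600,540),interpolation=3))
E
```

```text
t: 2.75
position: [0.575, -0.2892, 0.087]
tcp_rot: [-0.067, -2.19, 2.19]
wrist_force: [0.6, -1.1, 0.8]
finger_gap: 0.0003
t: 3.05
position: [0.5753, -0.282, 0.0872]
tcp_rot: [-0.066, -2.191, 2.19]
wrist_force: [0.4, -0.6, 0.2]
finger_gap: 0.0003
t: 3.35
position: [0.5772, -0.3422, 0.1437]
tcp_rot: [-0.087, -2.18, 2.202]
wrist_force: [1.5, -1.5, 1.3]
finger_gap: -0.0001
```

View pics/s3c.png

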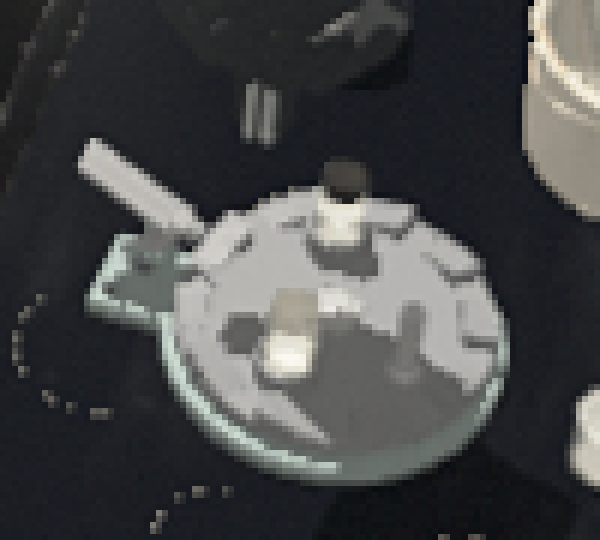

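The pawl is flipped over: its thumb edge is now at (90,150), far out. The pin top is at (412,308). Next I'll go behind the pin with the tool turned 40°.

```bash
python3 -m crank '[[0,-0.003,-0.024,0,0,0,8],[0,-0.006,-0.048,0,0,0,16],[0,-0.009,-0.072,0,0,0,24],[0,-0.012,-0.096,0,0,0,32],[0,-0.0145,-0.118,0,0,0,40]]'; python3 -m crank '[[0,0,0,-0.03,0,0,0],[0,0,0,-0.06,0,0,0],[0,0,0,-0.075,0,0,0],[0,0,0,-0.085,0,0,0],[0,0,0,-0.085,0,0,0]]';python3 - <<'E'
from h import *
b=snap('scene','s4');print(sensors.sense()['position'],sensors.sense()['wrist_force'])
cv2.imwrite('pics/s4c.png',cv2.resize(b['pixels'][150:240,270:370,::-1],(600,540),interpolation=3))
E
```

```text
t: 3.9
position: [0.56, -0.4509, 0.136]
tcp_rot: [-0.617, 1.854, -1.851]
wrist_force: [0.3, 1.0, 0.6]
finger_gap: -0.0004
t: 4.4
position: [0.5599, -0.4493, 0.0503]
tcp_rot: [-0.614, 1.859, -1.853]
wrist_force: [-0.8, -0.0, -0.0]
finger_gap: 0.0002
[ 0.56085624 -0.45018901  0.0519716 ] [ 0.46486601 -0.40143614  0.00690189]
```

View pics/s4c.png

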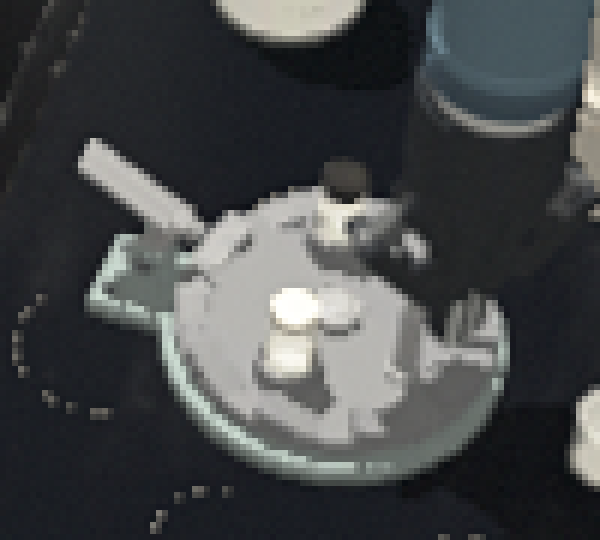

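The finger at (460,330) stands just behind the pin at (405,340) and clear of everything else. I'll push clockwise about three quarters of a notch.

```bash
python3 -m crank '[[0,-0.005,0.005,0,0,0,0],[0,-0.008,0.008,0,0,0,0],[0,-0.011,0.01,0,0,0,0],[0,-0.014,0.013,0,0,0,0],[0,-0.017,0.016,0,0,0,0]]';python3 -m crank '[[0,-0.002,0.002,0,0,0,0],[0,-0.004,0.004,0,0,0,0],[0,-0.006,0.006,0,0,0,0],[0,-0.006,0.006,0,0,0,0],[0,-0.006,0.006,0,0,0,0]]'
python3 - <<'E'
from h import *
b=snap('scene','s5');print(sensors.sense()['position'],sensors.sense()['wrist_force'])
cv2.imwrite('pics/s5c.png',cv2.resize(b['pixels'][150:240,270:370,::-1],(600,540),interpolation=3))
E
```

```text
t: 4.95
position: [0.5439, -0.4352, 0.0533]
tcp_rot: [-0.61, 1.854, -1.857]
wrist_force: [0.9, -0.8, 0.9]
finger_gap: -0.0003
t: 5.45
position: [0.537, -0.428, 0.0516]
tcp_rot: [-0.613, 1.858, -1.854]
wrist_force: [0.1, 0.3, 0.4]
finger_gap: -0.0
[ 0.53696581 -0.42819957  0.05160555] [-0.23596934  0.02914036  0.16839104]
```

View pics/s5c.png

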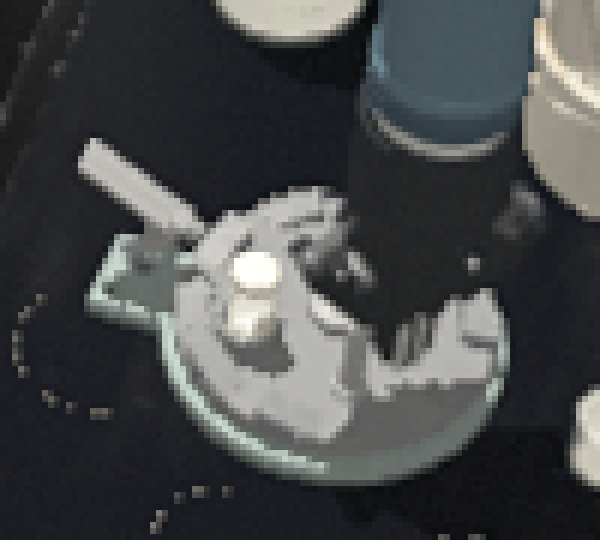

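Run:
```python
from h import *
s=load('s5');P=lambda u,v:(270+u/6-.4,150+v/6-.4)
ax=np.array([.570,-.394])
an=lambda u,v,z:(lambda q:(q.round(3),np.degrees(np.arctan2(*(q[:2]-ax)[::-1])).round(1),np.linalg.norm(q[:2]-ax).round(3)))(atz(s,P(u,v),z))
print('white',an(293,307,.079),an(255,270,.079)); print('pin',an(412,308,.076),an(352,335,.076)); print('thumb flipped mid',an(88,155,.091))
```

```text
white (array([ 0.526, -0.378,  0.079]), np.float64(159.9), np.float64(0.047)) (array([ 0.543, -0.355,  0.079]), np.float64(124.3), np.float64(0.048))
pin (array([ 0.546, -0.432,  0.076]), np.float64(-122.2), np.float64(0.045)) (array([ 0.52 , -0.409,  0.076]), np.float64(-163.7), np.float64(0.052))
thumb flipped mid (array([ 0.581, -0.258,  0.091]), np.float64(85.5), np.float64(0.136))
```

```bash
python3 -m crank '[[0,0.007,-0.007,0,0,0,0],[0,0.007,-0.007,0.04,0,0,0],[0,0.007,-0.007,0.08,0,0,0],[0,0.01,0.02,0.1,0,0,-8],[0,0.017,0.06,0.1,0,0,-16]]';python3 -m crank '[[0,0.006,0.035,0,0,0,-8],[0,0.012,0.07,0,0,0,-16],[0,0.017,0.105,0,0,0,-24],[0,0.023,0.144,0,0,0,-24],[0,0.023,0.144,0,0,0,-24]]'
python3 - <<'E'
from h import *
b=snap('scene','s6');a=snap('top','t6');print(sensors.sense()['position'],sensors.sense()['wrist_force'])
B=cv2.resize(b['pixels'][165:235,285:365,::-1],(457,400),interpolation=3)
A=cv2.resize(a['pixels'][130:200,280:360,::-1],(343,300),interpolation=3)
c=np.zeros((400,800,3),np.uint8);c[:,:457]=B;c[:300,457:]=A;cv2.imwrite('pics/m6.png',c)
E
```

```text
t: 6.0
position: [0.5562, -0.3754, 0.1576]
tcp_rot: [-0.347, 2.023, -2.041]
wrist_force: [0.5, 0.3, 0.4]
finger_gap: -0.0001
t: 6.5
position: [0.5805, -0.2152, 0.1523]
tcp_rot: [-0.055, -2.203, 2.191]
wrist_force: [0.4, 1.3, 0.8]
finger_gap: 0.0004
[ 0.57871877 -0.22307139  0.15235819] [-0.27730264 -0.25550988 -0.176111  ]
```

View pics/m6.png

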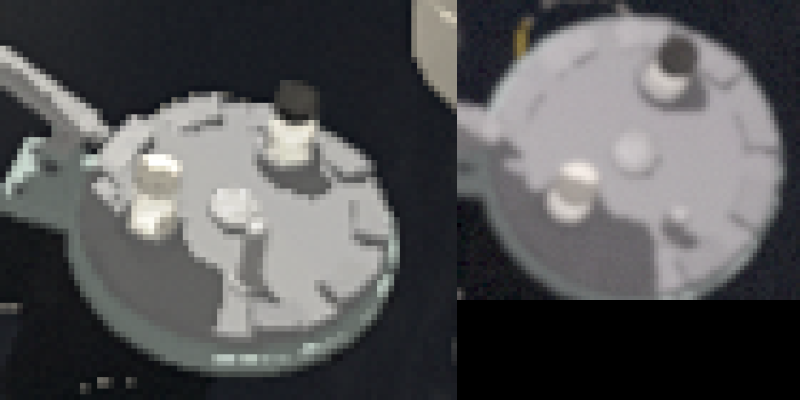

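Run:
```python
from h import *
s=load('s6');t=load('t6')
S=lambda u,v:(285+u/5.71-.4,165+v/5.71-.4);T=lambda u,v:(280+u/4.286-.4,130+v/4.286-.4)
S0=lambda u,v:(275+u/6.5-.4,165+v/6.5-.4);T0=lambda u,v:(255+u/5.5-.4,120+v/5.5-.4)
def go(c,f,hub,pin,b,w):
  h=atz(c,f(*hub),.036)[:2];o=[]
  for n,q,z in(('pin',pin,.076),('b',b,.079),('w',w,.079)):
    d=atz(c,f(*q),z)[:2]-h;o.append((np.degrees(np.arctan2(d[1],d[0])).round(1),np.linalg.norm(d).round(4)))
  d=atz(c,f(*w),.079)-atz(c,f(*b),.079);o.append(np.degrees(np.arctan2(d[1],d[0])).round(1));print(o)
go(s,S0,(335,238),(416,237),(340,104),(288,235));go(s,S,(233,205),(257,226),(298,98),(157,172))
go(t,T0,(367,250),(478,283),(352,120),(350,325));go(t,T,(180,150),(223,215),(223,52),(123,185))
```

```text
[(np.float64(-120.5), np.float64(0.0444)), (np.float64(15.7), np.float64(0.0449)), (np.float64(159.0), np.float64(0.0449)), np.float64(177.4)]
[(np.float64(-157.0), np.float64(0.0482)), (np.float64(-23.5), np.float64(0.0499)), (np.float64(126.1), np.float64(0.0468)), np.float64(141.8)]
[(np.float64(-121.4), np.float64(0.0473)), (np.float64(13.6), np.float64(0.0483)), (np.float64(161.2), np.float64(0.0459)), np.float64(177.8)]
[(np.float64(-161.1), np.float64(0.0493)), (np.float64(-22.5), np.float64(0.0485)), (np.float64(128.5), np.float64(0.0488)), np.float64(142.9)]
```

Cap and pin changes between pictures put the wheel about -35.5° from its start, so close to but short of one notch (-0.59 ± 0.03). If the nose should land on a tooth top, a small forward push would drop it in the right gap, so I'll tip the pawl now.

```bash
python3 -m crank '[[0,0,0,-0.04,0,0,0],[0,0,0,-0.075,0,0,0],[0,0,-0.008,-0.075,0,0,0],[0,0,-0.015,-0.075,0,0,0],[0,0,-0.022,-0.075,0,0,0]]';python3 -m crank '[[0,0,-0.006,0,0,0,0],[0,0,-0.012,0,0,0,0],[0,0,-0.018,0,0,0,0],[0,0,-0.024,0,0,0,0],[0,0,-0.032,0,0,0,0]]'; python3 -m crank '[[0,0,0,0,0,0,0],[0,0,0.02,0.01,0,0,0],[0,0,0.03,0.05,0,0,0],[0,0,0.03,0.08,0,0,0],[0,0,0.03,0.08,0,0,0]]';python3 - <<'E'
from h import *
b=snap('scene','s7')
cv2.imwrite('pics/s7c.png',cv2.resize(b['pixels'][155:235,285:365,::-1],(600,600),interpolation=3))
E
```

```text
t: 7.1
position: [0.579, -0.2499, 0.0794]
tcp_rot: [-0.073, -2.189, 2.193]
wrist_force: [0.7, 0.4, 0.3]
finger_gap: -0.0001
t: 7.6
position: [0.5779, -0.2789, 0.0775]
tcp_rot: [-0.067, -2.191, 2.191]
wrist_force: [-0.4, -0.5, 0.0]
finger_gap: -0.0002
t: 8.1
position: [0.5825, -0.2468, 0.1638]
tcp_rot: [-0.075, -2.195, 2.2]
wrist_force: [0.8, -1.0, 1.0]
finger_gap: 0.0001
```

View pics/s7c.png

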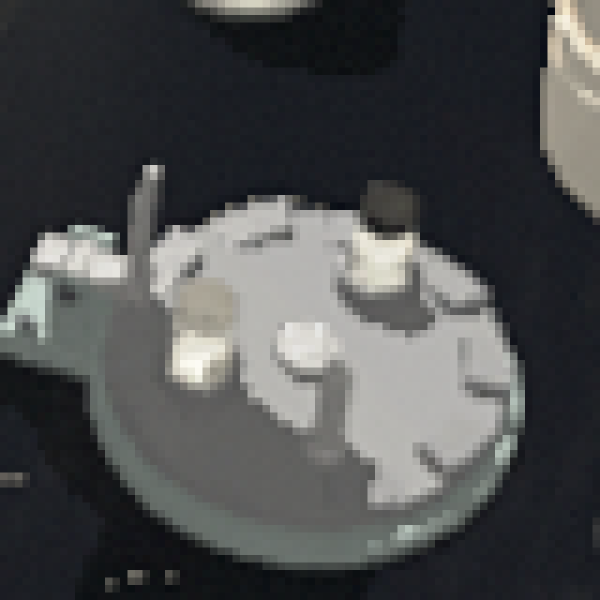

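The thumb top is back at full-frame pixel (305.3,177.7), against (305,177.6) at the start, so the pawl is fully down on the flat. I'll return behind the pin and push gently until the face stops on the pawl.

```bash
python3 -m crank '[[0,-0.006,-0.038,0,0,0,8],[0,-0.012,-0.076,0,0,0,16],[0,-0.018,-0.114,0,0,0,24],[0,-0.024,-0.152,0,0,0,32],[0,-0.0305,-0.1894,0,0,0,40]]'; python3 -m crank '[[0,0,0,0,0,0,0],[0,0,0,-0.04,0,0,0],[0,0,0,-0.08,0,0,0],[0,0,0,-0.105,0,0,0],[0,0,0,-0.105,0,0,0]]'; python3 -m crank '[[0,-0.004,0.004,0,0,0,0],[0,-0.007,0.007,0,0,0,0],[0,-0.0085,0.0085,0,0,0,0],[0,-0.0095,0.0095,0,0,0,0],[0,-0.0095,0.0095,0,0,0,0]]'; python3 -m crank '[[0,-0.0006,0.0006,0,0,0,0],[0,-0.0012,0.0012,0,0,0,0],[0,-0.0012,0.0012,0,0,0,0]]'
```

```text
t: 8.65
position: [0.5466, -0.4376, 0.1559]
tcp_rot: [-0.619, 1.855, -1.849]
wrist_force: [0.6, 0.6, -0.4]
finger_gap: -0.0003
t: 9.15
position: [0.5431, -0.4331, 0.0455]
tcp_rot: [-0.62, 1.869, -1.846]
wrist_force: [-0.3, 1.5, 0.3]
finger_gap: -0.0002
t: 9.65
position: [0.5381, -0.4291, 0.0536]
tcp_rot: [-0.611, 1.854, -1.857]
wrist_force: [0.3, -0.0, 0.3]
finger_gap: -0.0
t: 9.95
position: [0.5367, -0.4279, 0.0526]
tcp_rot: [-0.611, 1.855, -1.857]
wrist_force: [0.4, -0.6, 1.9]
finger_gap: 0.0
```

```bash
python3 -m crank '[[0,-0.0007,0.0007,0,0,0,0],[0,-0.0007,0.0007,0,0,0,0]]' | grep -E 'pos|force'; python3 -m crank '[[0,-0.0007,0.0007,0,0,0,0],[0,-0.0007,0.0007,0,0,0,0]]'| grep -E 'pos|force';  python3 -m crank '[[0,-0.0007,0.0007,0,0,0,0],[0,-0.0007,0.0007,0,0,0,0]]'| grep -E 'pos|force'
```

```text
position: [0.5363, -0.427, 0.0525]
wrist_force: [0.5, -1.3, 1.4]
position: [0.5359, -0.4265, 0.0526]
wrist_force: [2.6, -1.0, -0.3]
position: [0.5358, -0.4264, 0.0527]
wrist_force: [4.0, -2.9, -1.4]
```

```bash
python3 -m crank '[[0,-0.0007,0.0007,0,0,0,0],[0,-0.0007,0.0007,0,0,0,0]]' | grep -E 'pos|force'; python3 -m crank '[[0,-0.0007,0.0007,0,0,0,0],[0,-0.0007,0.0007,0,0,0,0]]'| grep -E 'pos|force'
```

```text
position: [0.5357, -0.4263, 0.0528]
wrist_force: [5.3, -4.6, -3.1]
position: [0.5357, -0.4263, 0.0529]
wrist_force: [6.5, -4.9, -4.7]
```

The TCP has stalled and the force is climbing to about 8 N, so the tooth face is hard on the pawl. I'll back off, lift clear and check.

```bash
python3 -m crank '[[0,0.005,-0.005,0,0,0,0],[0,0.013,-0.013,0,0,0,0],[0,0.013,-0.013,0.04,0,0,0],[0,0.013,-0.013,0.08,0,0,0],[0,0.013,-0.013,0.12,0,0,0]]' >/dev/null; python3 -m crank '[[0,-0.03,0,0.03,0,0,0],[0,-0.07,0,0.05,0,0,0],[0,-0.11,0,0.06,0,0,0],[0,-0.15,0,0.06,0,0,0],[0,-0.15,0,0.06,0,0,0]]'|head -4
python3 - <<'E'
from h import *
b=snap('scene','s8');a=snap('top','t8')
B=cv2.resize(b['pixels'][155:235,285:365,::-1],(480,480),interpolation=3)
A=cv2.resize(a['pixels'][130:210,280:360,::-1],(320,320),interpolation=3)
c=np.zeros((480,800,3),np.uint8);c[:,:480]=B;c[:320,480:]=A;cv2.imwrite('pics/m8.png',c)
# thumb region shift vs start
g=lambda f:cv2.cvtColor(load(f)['pixels'],cv2.COLOR_RGB2GRAY).astype(np.float32)[170:192,296:312]
for f in('s7','s8'): print(f,cv2.phaseCorrelate(g('s0'),g(f)))
E
```

```text
t: 11.95
position: [0.3868, -0.4383, 0.2314]
tcp_rot: [-0.613, 1.869, -1.86]
wrist_force: [-0.3, -1.4, -1.1]
s7 ((-0.10079813493068635, 0.07743313682828301), 0.9873898814742764)
s8 ((0.21381491965598443, 0.19358022647189266), 0.9301582456876835)
```

View pics/m8.png

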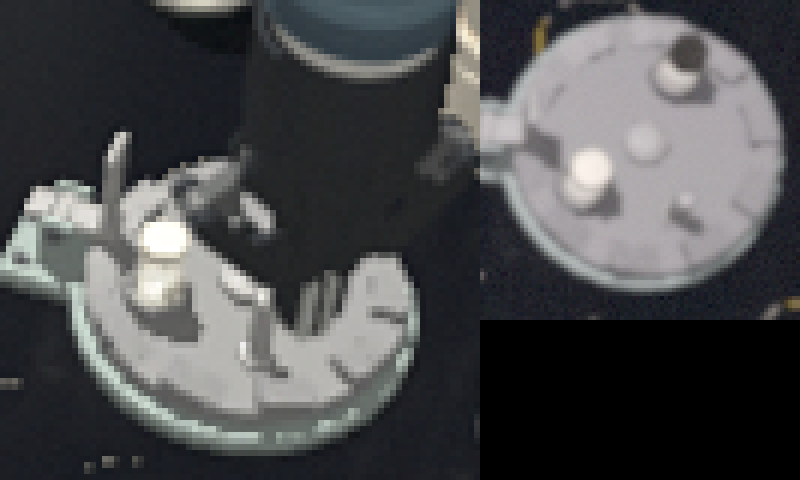

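The thumb is upright at (118,140), as at the start. Both vials stand in their pockets, the pin is at (686,200) in the top inset, and the arm is well clear. One last check of the wheel angle, then I'll hand in.

Run:
```python
from h import *
t=load('t8');T=lambda u,v:(280+u/4-.4,130+v/4-.4)
h=atz(t,T(167,143),.036)
for q,z,a0 in(((206,200),.076,-121.4),((210,50),.079,13.6),((111,167),.079,161.2)):
  d=atz(t,T(*q),z)-h;print((np.degrees(np.arctan2(d[1],d[0]))-a0).round(1),np.linalg.norm(d[:2]).round(4))
job.finish_job()
```

```text
-39.4 0.0469
-37.5 0.0501
-38.9 0.0469
the job is handed in; nothing more can be done
```

I flipped the pawl up and pushed the pin back by just under one notch. I then tipped the pawl down and pushed on until the wheel stopped hard on it. The TCP stalled while the force climbed to about 8 N. I backed the finger off and handed in at about 12 s; `finish_job` reports no verdict.

**Last checks:**
- **Pawl:** the thumb is back within about 0.3 px of where it started, so the pawl is down.
- **Vials:** both still stand upright in their pockets.
- **Wheel:** pin and caps in the final top view show a turn of -37.5° to -39.4° from the start. One notch back from a start of 0.01–0.05 rad should be -36.6° to -38.9°, so the pin reading is half a degree outside, within what I can read by eye.
- **Bystanders:** I did not re-measure them at the end. No move went near them.

**Disagreements on the way:**
- **Cameras:** the two disagreed by up to 8 mm on the axle, so I leaned on the scene camera, which matched the fingertip.
- **First push:** it went further than planned, to about -0.59 rad instead of -0.47, because the closed fingers are thicker than I had read. It still stopped short of the notch, and the pawl dropped fully.

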